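Close up the row of tapes on the window sill

ROBOT

A 6-joint arm with a two-finger parallel gripper is mounted at the origin on the work surface. World frame = base frame: x ahead of the robot, y to its left, z up, the work surface at z = 0. Lengths are in m, angles in rad, forces in N, time in s.
With the tool pointing down it reaches from about 0.225 to 0.725 m from the base axis. Payload 3.1 kg.
Tool frame: the origin (TCP) lies at the very end of the fingers, on their centre line; the grasp point (between the pads) lies 19 mm behind it; z points along the fingers, y is the line along which they close (so a half turn about z gives the same grasp; the last joint's range is limited). The gripper opens to 85 mm and grips with 20 to 120 N. Pads are 22 mm wide; open, the fingers measure 114 mm over their backs; the gripper's body (76 mm by 85 mm) begins 54 mm behind the grasp point. The pads swing forward as they close: fully open they stand 13 mm farther back than shut.
Start: joints at [1.162, 0.048, 0.099, 1.622, 0, 1.443], TCP at [0.145, 0.504, 0.231] pointing down, gripper open.
Joint ranges: [-2.91, 2.91], [-0.99, 1.94], [-1.21, 1.42], [-2.12, 2.29], [-1.49, 1.47], [-3.14, 3.14]. Speed limits (rad/s): [2.79, 2.79, 3.14, 3.14, 3.14, 3.14].

INTERFACE

Orientations are given as [roll, pitch, yaw] about the fixed x, y, z axes, in that order (R = Rz(yaw) Ry(pitch) Rx(roll)).
In Python, from cell import sensors, read_camera, job gives the robot as it stands.
- The arm moves only by the tool arm_command, never from a script. Its argument "targets" is a list of rows, each a list of 3 entries, a list of its own where there are three numbers: the shift along the tool's x, y, z in cm, then the turn about the tool's z in rad, then the opening, from -1 (shut) to 1 (fully open). In form: [[[tx, ty, tz], turn, gripper], ...]. A call has 1 to 20 rows; each row is the pose to reach, as a shift and turn from the pose commanded when the call began, along the tool's axes at that moment; what a row does not reach only later rows make up. A row lasts 1/12 s, in which the tool goes at most 41.7 mm and 7.16 degrees, less where a joint would pass 70% of its speed; a pose out of reach is approached as far as the arm can. A call with a gripper value outside its range is refused whole. The fingers move at their own pace and stop on an object; "squeeze" is the grip in N (left out, the last holds). Time passes only in rows, so rows that repeat a pose let the fingers close. It gives the time, the measured TCP pose, the force, the opening and the grip force at its end, in the units of the state.
- sensors.get_state(): the state, without advancing time (a new reading comes with each control period).
- read_camera(name): name is "side" or "top"; returns a dict with "color" (384x512x3 uint8, red, green, blue), "K" (3x3 intrinsics, pixels), "rvec" (rotation vector, rad) and "tvec" (3), from world to camera coordinates, as OpenCV has them. Camera axes: x right, y down, z forward; pixel columns grow to the right and rows downward; lengths in m; the calibration is good to about 2 mm. A picture is of the moment at which its call begins. There is no depth.
- job.hand_in(): hands the job in; it is judged then, once.
The state is a dict: "time": time; "q": joint angles; "joint_vel": joint speeds; "effort": joint torques, N m; "ee_pos": TCP position; "ee_rot": TCP orientation; "contact_force": force on the tool from outside, world axes, zero at the start; "wrist_torque": the same for the moment, N m; "gripper_width": opening from 0.0 (shut) to 1.0 (fully open); "grip_force": force on a finger pad.
Only numpy, scipy, OpenCV 4.12 (cv2) and the standard library are available. Lean on these libraries where they do the work, as an engineer would, in place of code of your own. Each camera call takes 0.05 s, during which the arm holds its last target. There are 200 camera calls.

TASK

The five cased tapes standing on the window sill have slid apart: straighten the row. Push each tape straight back until its far end is against the window ledge, and slide the slate bookend along the sill until the tapes stand tight together between it and the tape recorder. Do it all by pushing: do not lift or tip over the tapes or the bookend, and leave the other things on the sill where they are.

Things in the scene. Friction and masses are not known exactly. Their poses are not given: they have to be found in the camera images.
- recorder: flat black tape recorder, fixed, back against the window ledge, left of the tapes: 165 (x) x 270 (y) x 62 high. Origin on the sill at the foot of its rear right corner; x points square into the ledge, y left along it. Its flat right side (plane y = 0, x -165 to 0) stops the row; the ledge's front face is the plane x = 0: fixed, 45 high, running far to both sides.
- tape1: tape 1 of five, counted from the recorder: grey plastic case with paper inlay, 109 (x) x 17 (y) x 70 high, about 85 g, loose, standing on its long edge. Origin at the centre of its underside; x along its length to the ledge, z up. Starts 2 to 47 mm out from the ledge, gaps beside it. At the ledge its origin is at x = -54.5 mm in the recorder's frame.
- tape2: tape 2 of five, counted from the recorder: grey plastic case with paper inlay, 109 (x) x 17 (y) x 70 high, about 85 g, loose, standing on its long edge. Origin at the centre of its underside; x along its length to the ledge, z up. Starts 2 to 47 mm out from the ledge, gaps beside it. At the ledge its origin is at x = -54.5 mm in the recorder's frame.
- tape3: tape 3 of five, counted from the recorder: grey plastic case with paper inlay, 109 (x) x 17 (y) x 70 high, about 85 g, loose, standing on its long edge. Origin at the centre of its underside; x along its length to the ledge, z up. Starts 2 to 47 mm out from the ledge, gaps beside it. At the ledge its origin is at x = -54.5 mm in the recorder's frame.
- tape4: tape 4 of five, counted from the recorder: grey plastic case with paper inlay, 109 (x) x 17 (y) x 70 high, about 85 g, loose, standing on its long edge. Origin at the centre of its underside; x along its length to the ledge, z up. Starts 2 to 47 mm out from the ledge, gaps beside it. At the ledge its origin is at x = -54.5 mm in the recorder's frame.
- tape5: tape 5 of five, counted from the recorder: grey plastic case with paper inlay, 109 (x) x 17 (y) x 70 high, about 85 g, loose, standing on its long edge. Origin at the centre of its underside; x along its length to the ledge, z up. Starts 2 to 47 mm out from the ledge, gaps beside it. At the ledge its origin is at x = -54.5 mm in the recorder's frame.
- bookend: L-shaped dark slate bookend, loose, 0.6 kg, right of the tapes. Origin on the sill, middle of the foot of the upright face that holds the row; y points from it to the tapes, x to the ledge. Upright 90 (x) x 18 x 75 high; behind it a foot 90 wide, 20 high with flat end face at y = -81 mm, a brass ball (36 mm, top 58 up) fixed on it. Pushed at the foot it slides without tipping. Row width 85 mm.
- tin: embossed metal keepsake box 114 x 114 x 62 high, to the right of the bookend. Bystander, loose, not to be disturbed. Origin at the centre of its underside.
- petal_bowl: round metal bowl with five flat petals round its rim, 225 across the petals, 52 high, with an incense stick standing up to 135. Bystander, loose, not to be disturbed. Origin at the centre of its underside.
- lighter: flat brass lighter 57 x 38 x 13 high, lying between the robot and the row or the recorder. Bystander, loose, not to be disturbed. Origin at the centre of its underside.
- bare_cassette: black cassette without case, 64 x 100 x 12 high, lying flat between the robot and the row or the recorder. Bystander, loose, not to be disturbed. Origin at the centre of its underside.
- candle: plain white candle, 54 diameter, 60 high, standing between the robot and the row or the recorder. Bystander, loose, not to be disturbed. Origin at the centre of its underside.
- burner: small brass incense burner, 44 diameter, 47 high, standing between the robot and the row or the recorder. Bystander, loose, not to be disturbed. Origin at the centre of its underside.

How it is judged:
At the end, for the whole second after the job is handed in: Tapes and bookend stand upright and still on the sill; each tape's far end is within 6 mm of the ledge; the bookend is square to the row (0.1 rad), its middle within 95 mm of the ledge, its face at most 92 mm from the recorder: at most 7 mm of slack over the five tapes (x of each of tape1, tape2, tape3, tape4, tape5 in the frame of recorder above -0.0605 m and y of each of tape1, tape2, tape3, tape4, tape5 in the frame of recorder above -0.091 m and angle between each of tape1, tape2, tape3, tape4, tape5's own z axis and vertical below 0.1 rad and height (world z) of each of tape1, tape2, tape3, tape4, tape5, bookend below 0.006 m and linear speed of each of tape1, tape2, tape3, tape4, tape5, bookend below 0.01 m/s and y of bookend in the frame of recorder above -0.092 m and x of bookend in the frame of recorder above -0.095 m and angle between the x axis of bookend and the x axis of recorder, either way round below 0.1 rad and angle between bookend's own z axis and vertical below 0.08 rad); the robot touches nothing.
It fails at once if a tape or the bookend is lifted off the sill (more than 12 mm) (height (world z) of any of tape1, tape2, tape3, tape4, tape5, bookend above 0.012 m).
It fails at once if a tape or the bookend is tipped over (angle between any of tape1, tape2, tape3, tape4, tape5, bookend's own z axis and vertical above 0.6 rad).
It fails at once if one of the other things is disturbed: moved by more than 15 mm, or tipped (distance of any of tin, petal_bowl, lighter, bare_cassette, candle, burner from where it was at the start of the episode above 0.015 m or angle between any of tin, petal_bowl, lighter, bare_cassette, candle, burner's own z axis and vertical above 0.3 rad).
It also fails if it takes over 58 s, if anything falls off the work surface, if the arm or the gripper's body presses on something with over 40 N, if the wrist force passes 120 N, or if a joint passes its speed limit or range.

## Working session

There is one attempt and no reset: what is moved stays moved. The work goes in short steps, Python scripts to look and compute and a tool call to move; the robot and the scene stay as the last step left them, time stands still between calls to the robot, and variables do not carry over. Pictures are saved under pics/ and viewed, at most 10 in all, crops included, and the job is handed in when it is done.

Besides the shell and the picture viewer there is one more tool, called in YAML: its name, and indented under it one key for each argument. arm_command: Moves the arm, as the interface text tells. Its arguments: {"type":"object","properties":{"targets":{"type":"array"},"squeeze":{"type":"number"}},"required":["targets"]}

```bash
mkdir -p pics
cat > h.py <<'E'
import numpy as np, cv2
from cell import sensors, read_camera, job
def cam(n):
    c=read_camera(n); c['R']=cv2.Rodrigues(np.array(c['rvec'],float))[0]; c['t']=np.array(c['tvec'],float).ravel(); c['K']=np.array(c['K'],float); return c
def ray(c,px,z):
    px=np.atleast_2d(np.array(px,float)); d=np.c_[px,np.ones(len(px))]@np.linalg.inv(c['K']).T@c['R']
    o=-c['R'].T@c['t']; return o+d*((z-o[2])/d[:,2])[:,None]
def proj(c,P):
    q=np.atleast_2d(P)@c['R'].T+c['t']; q=q@c['K'].T; return q[:,:2]/q[:,2:]
E
python3 - <<'E'
from h import *
for n in('top','side'):
    c=cam(n); np.savez(n,**c)
    cv2.imwrite(f'pics/{n}0.png',cv2.resize(c['color'][...,::-1],(800,600),interpolation=cv2.INTER_CUBIC))
    print(n,-c['R'].T@c['t'],c['K'][0,0],c['R'][2])
s=sensors.get_state();print(s['ee_pos'],s['ee_rot'],s['time'],s['contact_force'])
E
```

```text
top [ 0.35306779 -0.06782747  1.18811709] 460.2326610850779 [ 0.1375936   0.00179449 -0.99048714]
side [0.39018433 0.58325474 0.5992647 ] 349.56073891553973 [ 0.12859562 -0.76983718 -0.62515109]
[0.14529366 0.50390499 0.23023553] [-3.13947515e+00 -2.27517669e-04  2.86079515e+00] 0.1 [ 0.22332456  0.49005786 -0.34897344]
```

View pics/top0.png

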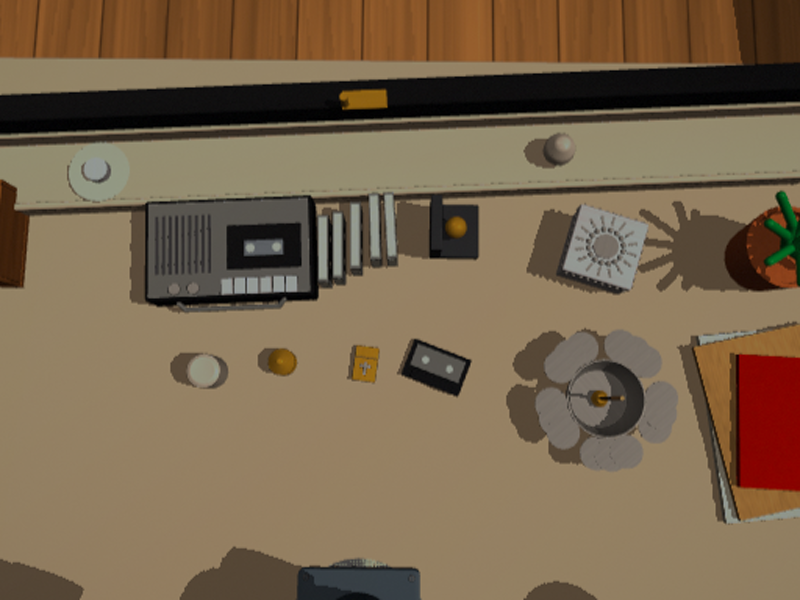

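View pics/side0.png

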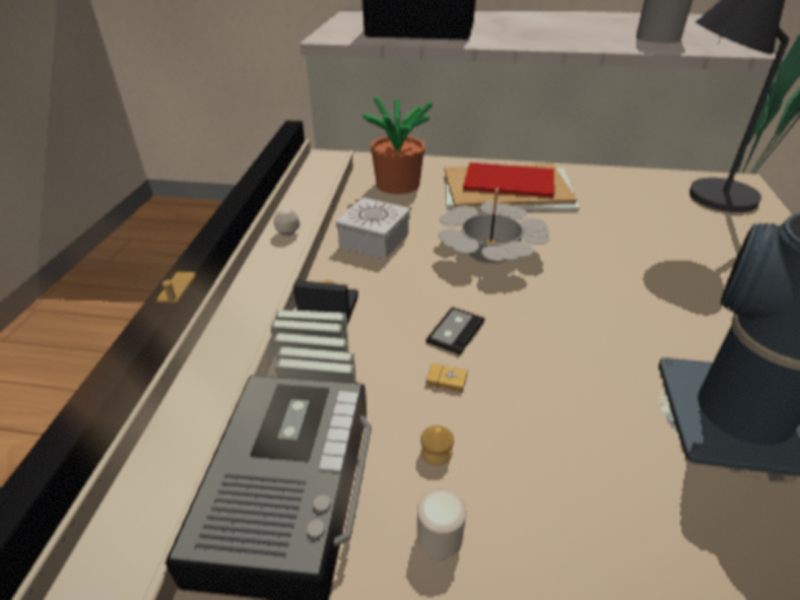

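The top view shows the recorder's right side at about x=315, five tapes at x=318–397, y=195–287, and the bookend upright at x=435, with its foot ending at x=478. The lighter is at (365,364), the cassette at (436,367) and the tin at (605,247), all in 800x600 pixels. Next I'll measure these.

Run:
```python
from h import *
c=dict(np.load('top.npz')); s=1.5625
im=c['color']; V=lambda a:np.array(a,float)/s-0.18
g=im.min(axis=2).astype(int)
x0,x1,y0,y1=200,325,118,195
crop=cv2.resize(im[y0:y1,x0:x1,::-1],None,fx=6.4,fy=6.4,interpolation=cv2.INTER_CUBIC); cv2.imwrite('pics/crop.png',crop)
# ledge top-front edge and recorder right edge
L=ray(c,V([[60,208],[780,179]]),.045); d=L[0]-L[1]; print('ledge',L,'yaw',np.arctan2(-d[0],d[1]))
print('rec top corners RR,FR,RL,FL',ray(c,V([[313,196],[317,298],[147,203],[147,300]]),.062))
m=np.zeros(g.shape,np.uint8); m[118:190,203:256]=(g[118:190,203:256]>150)*255
for k in cv2.findContours(m,0,2)[0]:
    if cv2.contourArea(k)<40: continue
    r=cv2.minAreaRect(k); b=cv2.boxPoints(r); P=ray(c,b,.07); print('tape',r[0],r[1],P.mean(0)[:2].round(4),[np.linalg.norm(P[i]-P[i+1])*1e3//1 for i in(0,1)])
print('tape centre rows', [(x,int(g[150,x])) for x in range(200,258)])
for n,p,z in(('upright top',[[430,198],[441,198],[441,257],[430,257]],.075),('foot',[[478,204],[478,258]],.02),('tin',[[582,205],[648,222],[628,292],[562,277]],.062),('cassette',[[416,338],[470,358],[460,396],[402,374]],.012),('lighter',[[356,345],[379,347],[375,383],[352,381]],.013),('burner',[[282,361]],.04),('petals L',[[537,400],[545,372]],.05)): print(n,ray(c,V(p),z)[:,:2].round(4).tolist())
```

```text
ledge [[ 0.66454424  0.49616739  0.045     ]
 [ 0.72482094 -0.68410862  0.045     ]] yaw 0.0510256717629313
rec top corners RR,FR,RL,FL [[0.68371809 0.08067931 0.062     ]
 [0.51734665 0.06988593 0.062     ]
 [0.66953602 0.34807519 0.062     ]
 [0.51157218 0.3388179  0.062     ]]
tape centre rows [(200, 3), (201, 0), (202, 13), (203, 70), (204, 139), (205, 139), (206, 141), (207, 143), (208, 143), (209, 89), (210, 17), (211, 6), (212, 19), (213, 110), (214, 144), (215, 145), (216, 145), (217, 143), (218, 114), (219, 46), (220, 30), (221, 35), (222, 57), (223, 57), (224, 98), (225, 143), (226, 145), (227, 140), (228, 142), (229, 126), (230, 73), (231, 8), (232, 46), (233, 56), (234, 57), (235, 56), (236, 46), (237, 120), (238, 144), (239, 145), (240, 144), (241, 145), (242, 113), (243, 29), (244, 56), (245, 57), (246, 42), (247, 100), (248, 144), (249, 145), (250, 144), (251, 145), (252, 128), (253, 62), (254, 57), (255, 57), (256, 56), (257, 56)]
upright top [[0.6784, -0.1078], [0.6786, -0.1253], [0.5827, -0.1255], [0.5825, -0.1082]]
foot [[0.6849, -0.1901], [0.5929, -0.1896]]
tin [[0.6729, -0.3532], [0.6458, -0.4585], [0.5317, -0.4226], [0.5548, -0.3186]]
cassette [[0.4599, -0.0881], [0.428, -0.1766], [0.3662, -0.1602], [0.4009, -0.0657]]
lighter [[0.4474, 0.01], [0.4445, -0.0277], [0.3858, -0.022], [0.3887, 0.0154]]
burner [[0.4185, 0.1257]]
petals L [[0.3607, -0.2779], [0.4046, -0.2913]]
```

View pics/crop.png

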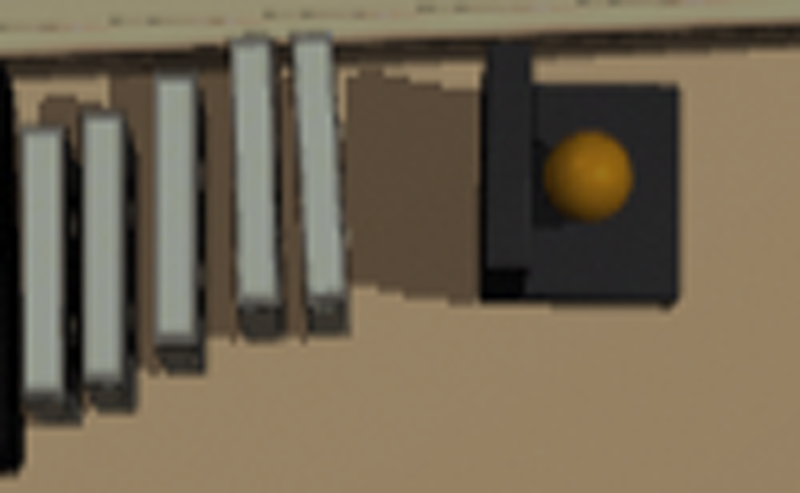

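The crop shows the tape front top edges at crop px (42,392), (103,378), (177,337), (258,302) and (325,300), with tape 5 slightly yawed. The bookend's upright spans x=485–530 and its foot ends at x=678. I'll convert these to the recorder frame.

```bash
cat >> h.py <<'E'
O=np.array([.6855,.0805]); a=.0515; X=np.array([np.cos(a),np.sin(a)]); Y=np.array([-np.sin(a),np.cos(a)])
def rf(p): p=np.atleast_2d(p)[:,:2]-O; return (np.c_[p@X,p@Y]*1e3).round(1)   # recorder frame, mm
E
python3 - <<'E'
from h import *
c=dict(np.load('top.npz')); C=lambda p:np.array(p,float)/6.4+[200,118]-.42
F=rf(ray(c,C([[42,393],[103,379],[177,337],[258,301],[325,300]]),.07)); B=rf(ray(c,C([[43,128],[102,114],[177,75],[250,37],[312,35]]),.07))
print('front',F.tolist(),'back',B.tolist(),'len',np.linalg.norm(F-B,axis=1))
print('bookend face top',rf(ray(c,C([[485,42],[486,270]]),.075)),'foot end',rf(ray(c,C([[679,87],[678,300]]),.02)))
print('rec side',rf(ray(c,C([[8,70],[20,470]]),.062)))
V=lambda a:np.array(a,float)/1.5625-.18
print('ledge',rf(ray(c,V([[60,208],[780,179]]),.045)))
print('lighter',rf(ray(c,V([[356,345],[379,347]]),.013)),'cass',rf(ray(c,V([[416,338],[470,358]]),.012)),'tin',rf(ray(c,V([[582,205],[562,277]]),.062)))
s=sensors.get_state(); print('tcp',rf(s['ee_pos']),s['gripper_width'])
E
```

```text
front [[-141.3, -12.1], [-136.8, -35.7], [-121.5, -64.7], [-108.7, -96.5], [-109.4, -122.4]] back [[-36.5, -15.2], [-31.9, -38.4], [-17.4, -68.1], [-3.3, -97.2], [-3.5, -121.5]] len [104.84583921 104.93474163 104.15550874 105.40232445 105.90382429]
bookend face top [[ -10.7 -188.8]
 [-101.3 -184.9]] foot end [[ -16.7 -269.9]
 [-105.1 -264.5]]
rec side [[ -10.3   -1.3]
 [-169.7   -1.9]]
ledge [[ 5.000e-01  4.162e+02]
 [-1.000e-01 -7.656e+02]]
lighter [[-241.4  -58.1]
 [-246.3  -95.6]] cass [[-234.  -156.8]
 [-270.4 -243.5]] tin [[ -34.9 -432.5]
 [-151.1 -391.8]]
tcp [[-517.7  450.7]] 0.9991141486275112
```

arm_command:
  targets:
    - [[0,0,0],0.12,-1]
    - [[0,0,0],0.24,-1]
    - [[0,0,0],0.36,-1]
    - [[0,0,0],0.48,-1]
    - [[0,0,0],0.6,-1]
    - [[0,0,0],0.72,-1]
    - [[0,0,0],0.84,-1]
    - [[0,0,0],0.96,-1]
    - [[0,0,0],1.08,-1]
    - [[0,0,0],1.2,-1]
    - [[0,0,0],1.239,-1]
    - [[0,0,0],1.239,-1]
    - [[0,0,0],1.239,-1]

```text
time: 1.18
ee_pos: [0.1454, 0.5042, 0.2308]
ee_rot: [-3.141, 0.001, 1.623]
contact_force: [0.6, 0.1, -0.5]
gripper_width: -0.001
grip_force: 0.0
```

arm_command:
  targets:
    - [[-46.5,34.5,0],0,-1]
    - [[-46.5,34.5,0],0,-1]
    - [[-46.5,34.5,0],0,-1]
    - [[-46.5,34.5,0],0,-1]
    - [[-46.5,34.5,0],0,-1]
    - [[-46.5,34.5,0],0,-1]
    - [[-46.5,34.5,0],0,-1]
    - [[-46.5,34.5,0],0,-1]
    - [[-46.5,34.5,0],0,-1]
    - [[-46.5,34.5,0],0,-1]
    - [[-46.5,34.5,0],0,-1]
    - [[-46.5,34.5,0],0,-1]
    - [[-46.5,34.5,0],0,-1]
    - [[-46.5,34.5,0],0,-1]
    - [[-46.5,34.5,0],0,-1]
    - [[-46.5,34.5,0],0,-1]
    - [[-46.5,34.5,0],0,-1]
    - [[-46.5,34.5,0],0,-1]

```text
time: 2.68
ee_pos: [0.5131, 0.0586, 0.2314]
ee_rot: [-3.141, -0.0, 1.623]
contact_force: [-0.3, 0.2, -0.1]
gripper_width: 0.002
grip_force: 0.0
```

Run:
```python
from h import *
s=sensors.get_state(); print('tcp',rf(s['ee_pos']),s['ee_pos'],s['q'],s['joint_vel'].round(2) if hasattr(s['joint_vel'],'round') else s['joint_vel'])
```

```text
tcp [[-173.3  -13. ]] [0.51305438 0.05858271 0.23141167] [-1.64727489e-02  2.60408679e-02  7.68115887e-02  1.62201979e+00
  3.98967850e-04  1.50162545e+00] [ 0.01 -0.01 -0.   -0.   -0.    0.  ]
```

arm_command:
  targets:
    - [[-0.15,0,4],0,-1]
    - [[-0.15,0,8],0,-1]
    - [[-0.15,0,12],0,-1]
    - [[-0.15,0,16],0,-1]
    - [[-0.15,0,19],0,-1]
    - [[-0.15,0,21],0,-1]
    - [[-0.15,0,21],0,-1]
    - [[-0.15,0.5,21],0,-1]
    - [[-0.15,1,21],0,-1]
    - [[-0.15,1.5,21],0,-1]
    - [[-0.15,2,21],0,-1]
    - [[-0.15,2.5,21],0,-1]
    - [[-0.15,2.5,21],0,-1]

```text
time: 3.77
ee_pos: [0.5409, 0.0575, 0.0227]
ee_rot: [3.139, 0.0, 1.622]
contact_force: [-0.5, 0.5, 1.2]
gripper_width: 0.007
grip_force: 0.1
```

Run:
```python
from h import *
s=sensors.get_state(); print('tcp',rf(s['ee_pos']))
c=cam('top'); cv2.imwrite('pics/c2.png',cv2.resize(c['color'][105:195,190:320,::-1],None,fx=6,fy=6,interpolation=cv2.INTER_CUBIC))
```

```text
tcp [[-145.6  -15.5]]
```

View pics/c2.png

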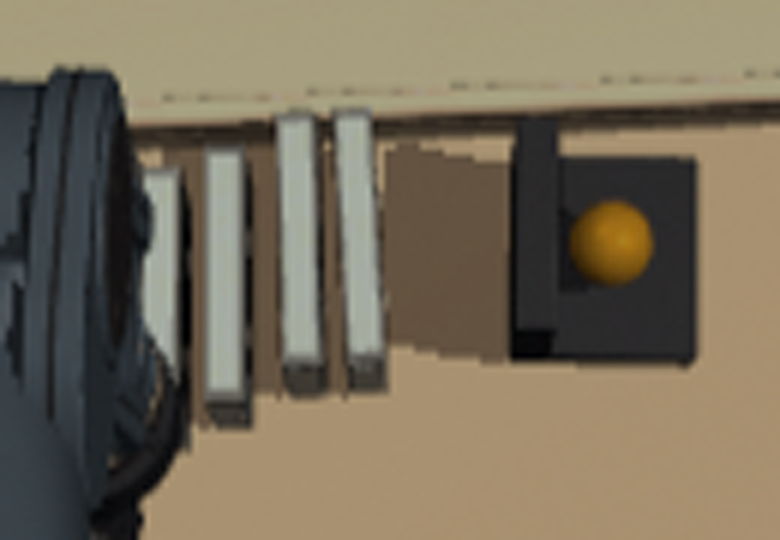

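The gripper hides tape 1. Tape 2 (rear end at crop 160,172) seems to have moved in slightly, and the others haven't moved. I'll keep pushing.

arm_command:
  targets:
    - [[0.15,0.4,0],0,-1]
    - [[0.15,0.8,0],0,-1]
    - [[0.15,1.2,0],0,-1]
    - [[0.15,1.5,0],0,-1]
    - [[0.15,1.7,0],0,-1]
    - [[0.15,1.7,0],0,-1]

```text
time: 4.32
ee_pos: [0.5487, 0.0596, 0.0222]
ee_rot: [-3.127, 0.0, 1.622]
contact_force: [-21.2, -1.9, 18.8]
gripper_width: 0.002
grip_force: 6.8
```

Run:
```python
from h import *
s=sensors.get_state(); print('tcp',rf(s['ee_pos']),s['contact_force'])
c=cam('side'); u=proj(c,[.56,.05,.05])[0].astype(int); print(u)
x,y=max(u[0]-60,0),max(u[1]-70,0)
cv2.imwrite('pics/s2.png',cv2.resize(c['color'][y:y+115,x:x+130,::-1],None,fx=5,fy=5,interpolation=cv2.INTER_CUBIC))
```

```text
tcp [[-137.7  -13.8]] [-21.20977099  -1.86859387  18.83167813]
[219 237]
```

View pics/s2.png

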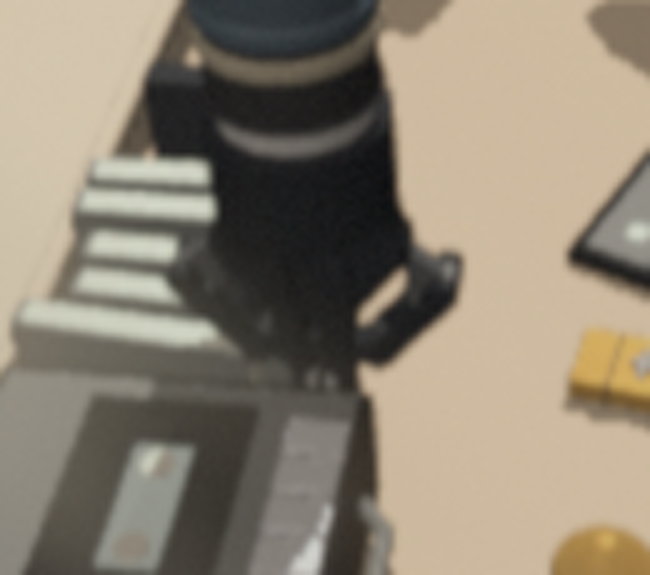

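The side view shows the gripper's linkage elbows (at about 190,265) flaring out over tape 1's top, so they made the contact, not the tip. I'll back off, raise the tip to about 48 mm so only the tip pushes, and continue.

arm_command:
  targets:
    - [[0,-0.8,0],0,-1]
    - [[0,-1.8,0],0,-1]
    - [[0,-2.2,-1.5],0,-1]
    - [[0,-2.2,-2.8],0,-1]
    - [[0,-1.2,-2.8],0,-1]
    - [[0,-0.4,-2.8],0,-1]
    - [[0,0.2,-2.8],0,-1]
    - [[0,0.2,-2.8],0,-1]

```text
time: 5.03
ee_pos: [0.5588, 0.0598, 0.0487]
ee_rot: [3.141, 0.0, 1.622]
contact_force: [-0.9, -0.2, 0.1]
gripper_width: -0.0
grip_force: 0.0
```

Run:
```python
from h import *
s=sensors.get_state(); print('tcp',rf(s['ee_pos']),s['ee_pos'],s['contact_force'])
```

```text
tcp [[-127.6  -14.2]] [0.55875468 0.05977792 0.04869362] [-0.87503276 -0.220647    0.14535175]
```

arm_command:
  targets:
    - [[0,0.2,0],0,-1]
    - [[0,0.4,0],0,-1]
    - [[0,0.6,0],0,-1]
    - [[0,0.6,0],0,-1]

```text
time: 5.37
ee_pos: [0.5637, 0.0601, 0.049]
ee_rot: [-3.141, 0.0, 1.622]
contact_force: [-0.2, 0.5, 0.7]
gripper_width: -0.001
grip_force: 0.0
```

arm_command:
  targets:
    - [[0,0.15,0],0,-1]
    - [[0,0.3,0],0,-1]
    - [[0,0.45,0],0,-1]
    - [[0,0.6,0],0,-1]
    - [[0,0.6,0],0,-1]

```text
time: 5.78
ee_pos: [0.5657, 0.0603, 0.049]
ee_rot: [-3.133, 0.0, 1.622]
contact_force: [-9.7, -0.6, 6.1]
gripper_width: -0.001
grip_force: 5.0
```

arm_command:
  targets:
    - [[0,-1.8,0],0,-1]
    - [[0,-3.7,0],0,-1]
    - [[-1.2,-3.7,0],0,-1]
    - [[-2.2,-3.7,0],0,-1]
    - [[-2.2,-3.7,0],0,-1]
    - [[-2.2,-3,0],0,-1]
    - [[-2.2,-2.4,0],0,-1]
    - [[-2.2,-1.9,0],0,-1]
    - [[-2.2,-1.4,0],0,-1]
    - [[-2.2,-1.0,0],0,-1]
    - [[-2.2,-0.6,0],0,-1]
    - [[-2.2,-0.3,0],0,-1]
    - [[-2.2,-0.1,0],0,-1]
    - [[-2.2,-0.1,0],0,-1]

```text
time: 6.95
ee_pos: [0.5671, 0.0385, 0.0491]
ee_rot: [-3.135, 0.0, 1.622]
contact_force: [-7.0, -0.7, 4.9]
gripper_width: -0.001
grip_force: 3.9
```

arm_command:
  targets:
    - [[0,-1.5,0],0,-1]
    - [[0,-3,0],0,-1]
    - [[-1.6,-3,0],0,-1]
    - [[-2.9,-3,0],0,-1]
    - [[-2.9,-3,0],0,-1]
    - [[-2.9,-2.4,0],0,-1]
    - [[-2.9,-1.9,0],0,-1]
    - [[-2.9,-1.4,0],0,-1]
    - [[-2.9,-1.0,0],0,-1]
    - [[-2.9,-0.6,0],0,-1]
    - [[-2.9,-0.3,0],0,-1]
    - [[-2.9,0,0],0,-1]
    - [[-2.9,0,0],0,-1]

```text
time: 8.03
ee_pos: [0.5689, 0.0096, 0.0492]
ee_rot: [-3.135, 0.0, 1.622]
contact_force: [-7.5, -0.8, 5.1]
gripper_width: 0.001
grip_force: 3.7
```

arm_command:
  targets:
    - [[0,-1.5,0],0,-1]
    - [[-1.6,-2,0],0,-1]
    - [[-3.1,-2,0],0,-1]
    - [[-3.1,-1.5,0],0,-1]
    - [[-3.1,-1.0,0],0,-1]
    - [[-3.1,-0.6,0],0,-1]
    - [[-3.1,-0.3,0],0,-1]
    - [[-3.1,0,0],0,-1]
    - [[-3.1,0,0],0,-1]

```text
time: 8.78
ee_pos: [0.5705, -0.021, 0.0493]
ee_rot: [-3.135, 0.0, 1.622]
contact_force: [-6.4, -0.7, 5.2]
gripper_width: 0.0
grip_force: 3.8
```

arm_command:
  targets:
    - [[0,-1.5,0],0,-1]
    - [[-1.3,-2,0],0,-1]
    - [[-2.6,-2,0],0,-1]
    - [[-2.6,-1.5,0],0,-1]
    - [[-2.6,-1.0,0],0,-1]
    - [[-2.6,-0.6,0],0,-1]
    - [[-2.6,-0.3,0],0,-1]
    - [[-2.6,0,0],0,-1]
    - [[-2.6,0,0],0,-1]

```text
time: 9.53
ee_pos: [0.5719, -0.0476, 0.0493]
ee_rot: [-3.135, 0.001, 1.622]
contact_force: [-8.3, -1.2, 6.2]
gripper_width: -0.002
grip_force: 3.9
```

Run:
```python
from h import *
s=sensors.get_state(); print('tcp',rf(s['ee_pos']),s['ee_pos'],s['contact_force'])
```

```text
tcp [[-120.  -122.1]] [ 0.57189912 -0.04758741  0.04929919] [-8.2593808  -1.24497332  6.18638701]
```

arm_command:
  targets:
    - [[0,-2,0],0,-1]
    - [[0,-2.5,-4],0,-1]
    - [[0,-2.5,-8],0,-1]
    - [[-4,-1,-9],0,-1]
    - [[-8,1,-9],0,-1]
    - [[-12,3,-9],0,-1]
    - [[-15.5,5,-9],0,-1]
    - [[-17.3,5.4,-9],0,-1]
    - [[-17.3,5.4,-9],0,-1]
    - [[-17.3,5.4,-9],0,-1]
    - [[-17.3,5.4,-9],0,-1]

```text
time: 10.45
ee_pos: [0.637, -0.2168, 0.1389]
ee_rot: [-3.141, -0.001, 1.622]
contact_force: [0.8, 0.5, -1.0]
gripper_width: 0.001
grip_force: 0.0
```

Run:
```python
from h import *
s=sensors.get_state(); print('tcp',rf(s['ee_pos']),s['ee_pos'],s['contact_force'])
c=cam('top'); cv2.imwrite('pics/c3.png',cv2.resize(c['color'][105:195,190:320,::-1],None,fx=6,fy=6,interpolation=cv2.INTER_CUBIC))
```

```text
tcp [[ -63.7 -294.4]] [ 0.63698938 -0.21676902  0.13887731] [ 0.77041818  0.49815201 -0.97023775]
```

View pics/c3.png

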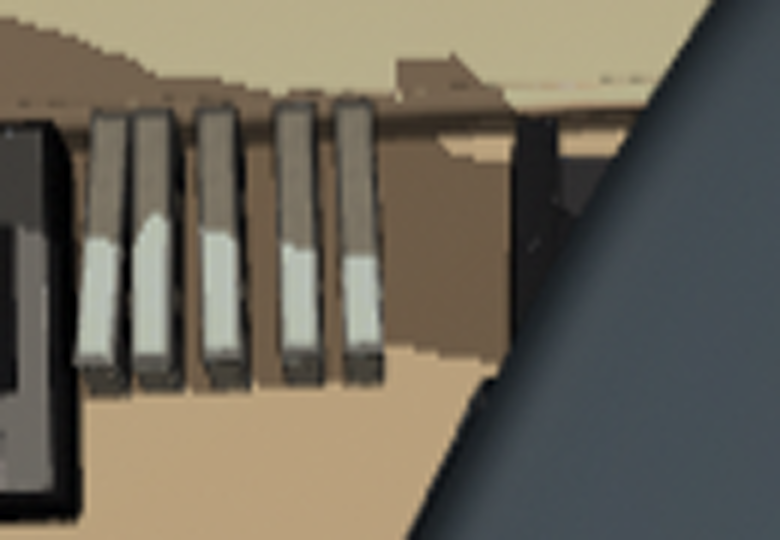

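All five tapes now line up at the ledge (rear ends at crop y≈105). Next I'll lower behind the bookend's foot and push it.

arm_command:
  targets:
    - [[0,0,4],0,-1]
    - [[0,0,8],0,-1]
    - [[0,0,11],0,-1]
    - [[0,0,12.6],0,-1]
    - [[0,0,12.6],0,-1]
    - [[0,0,12.6],0,-1]
    - [[0.5,0,12.6],0,-1]
    - [[1,0,12.6],0,-1]
    - [[1.5,0,12.6],0,-1]
    - [[2,0,12.6],0,-1]
    - [[2.6,0,12.6],0,-1]
    - [[3.2,0,12.6],0,-1]
    - [[3.8,0,12.6],0,-1]
    - [[4.4,0,12.6],0,-1]
    - [[5,0,12.6],0,-1]
    - [[5,0,12.6],0,-1]

```text
time: 11.83
ee_pos: [0.6361, -0.1685, 0.0159]
ee_rot: [3.138, 0.004, 1.622]
contact_force: [0.9, -2.8, 2.5]
gripper_width: -0.003
grip_force: 1.6
```

Run:
```python
from h import *
s=sensors.get_state(); print('tcp',rf(s['ee_pos']),s['ee_pos'],s['contact_force'])
c=cam('top'); cv2.imwrite('pics/c4.png',cv2.resize(c['color'][105:195,190:320,::-1],None,fx=6,fy=6,interpolation=cv2.INTER_CUBIC))
```

```text
tcp [[ -62.2 -246.1]] [ 0.63609164 -0.16848278  0.01585357] [ 0.93298288 -2.78055149  2.47628366]
```

View pics/c4.png

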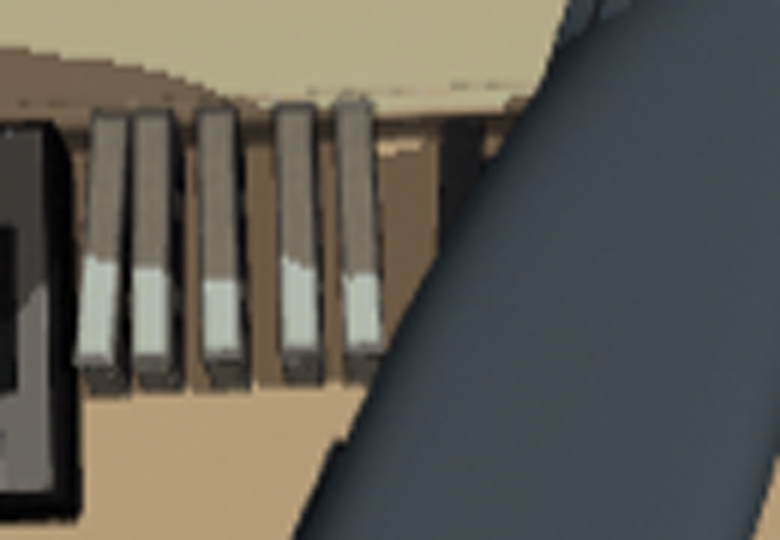

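The bookend is sliding straight: its face has gone from x≈515 to x≈440 in the crop, about 30 mm. I'll continue.

arm_command:
  targets:
    - [[0.5,-0.1,0.2],0,-1]
    - [[1,-0.2,0.2],0,-1]
    - [[1.5,-0.2,0.2],0,-1]
    - [[2,-0.2,0.2],0,-1]
    - [[2.5,-0.2,0.2],0,-1]
    - [[3,-0.2,0.2],0,-1]
    - [[3.5,-0.2,0.2],0,-1]
    - [[4,-0.2,0.2],0,-1]
    - [[4.5,-0.2,0.2],0,-1]
    - [[5,-0.2,0.2],0,-1]
    - [[5.5,-0.2,0.2],0,-1]
    - [[5.5,-0.2,0.2],0,-1]

```text
time: 12.88
ee_pos: [0.6311, -0.1149, 0.0135]
ee_rot: [3.138, 0.005, 1.621]
contact_force: [-0.2, -5.7, 4.2]
gripper_width: -0.002
grip_force: 2.8
```

Run:
```python
from h import *
s=sensors.get_state(); print('tcp',rf(s['ee_pos']),s['ee_pos'],s['contact_force'])
```

```text
tcp [[ -64.4 -192.3]] [ 0.63111492 -0.11486441  0.01345067] [-0.24073596 -5.68828561  4.24460216]
```

arm_command:
  targets:
    - [[0.3,0,0],0,-1]
    - [[0.6,0,0],0,-1]
    - [[0.9,0,0],0,-1]
    - [[1.2,0,0],0,-1]
    - [[1.2,0,0],0,-1]

```text
time: 13.3
ee_pos: [0.6305, -0.104, 0.0134]
ee_rot: [3.138, 0.007, 1.62]
contact_force: [0.4, -7.9, 4.4]
gripper_width: 0.001
grip_force: 3.8
```

arm_command:
  targets:
    - [[0.15,0,0],0,-1]
    - [[0.3,0,0],0,-1]
    - [[0.45,0,0],0,-1]
    - [[0.45,0,0],0,-1]

```text
time: 13.63
ee_pos: [0.6303, -0.1012, 0.0135]
ee_rot: [3.139, 0.01, 1.619]
contact_force: [0.7, -9.9, 3.4]
gripper_width: -0.004
grip_force: 5.3
```

Run:
```python
from h import *
s=sensors.get_state(); print('tcp',rf(s['ee_pos']),s['ee_pos'],s['contact_force'])
```

```text
tcp [[ -64.4 -178.6]] [ 0.63034171 -0.10118655  0.01354909] [ 0.74106313 -9.88002094  3.42018698]
```

arm_command:
  targets:
    - [[0.2,0,0],0,-1]
    - [[0.4,0,0],0,-1]
    - [[0.6,0,0],0,-1]
    - [[0.6,0,0],0,-1]

```text
time: 13.97
ee_pos: [0.6305, -0.1007, 0.0137]
ee_rot: [3.138, 0.021, 1.616]
contact_force: [0.8, -20.5, 1.6]
gripper_width: -0.001
grip_force: 10.5
```

arm_command:
  targets:
    - [[0.2,0,0],0,-1]
    - [[0.4,0,0],0,-1]
    - [[0.6,0,0],0,-1]
    - [[0.6,0,0],0,-1]

```text
time: 14.3
ee_pos: [0.6307, -0.1004, 0.0139]
ee_rot: [3.138, 0.032, 1.612]
contact_force: [0.8, -31.1, -0.7]
gripper_width: 0.002
grip_force: 15.7
```

The row is tight: the force rises with no further motion. I'll retreat and check.

arm_command:
  targets:
    - [[-0.8,0,0],0,-1]
    - [[-1.8,0,0],0,-1]
    - [[-4,0,0],0,-1]
    - [[-5,0,-3],0,-1]
    - [[-5,0,-7],0,-1]
    - [[-5,0,-11],0,-1]
    - [[-5,-4,-14],0,-1]
    - [[-6,-8,-14],0,-1]
    - [[-8,-12,-14],0,-1]
    - [[-10,-16,-14],0,-1]
    - [[-11,-20,-14],0,-1]
    - [[-11,-20,-14],0,-1]
    - [[-11,-20,-14],0,-1]

```text
time: 15.38
ee_pos: [0.4312, -0.2037, 0.1507]
ee_rot: [-3.14, -0.003, 1.619]
contact_force: [1.1, 0.7, 0.5]
gripper_width: 0.002
grip_force: 0.0
```

Run:
```python
from h import *
s=sensors.get_state(); print('tcp',rf(s['ee_pos']),s['ee_pos'],s['contact_force'])
c=cam('top'); np.savez('t5',**c); cv2.imwrite('pics/c5.png',cv2.resize(c['color'][115:190,190:300,::-1],None,fx=7,fy=7,interpolation=cv2.INTER_CUBIC))
```

```text
tcp [[-268.6 -270.7]] [ 0.43116613 -0.20369008  0.15065594] [1.05879872 0.70215772 0.47546168]
```

View pics/c5.png

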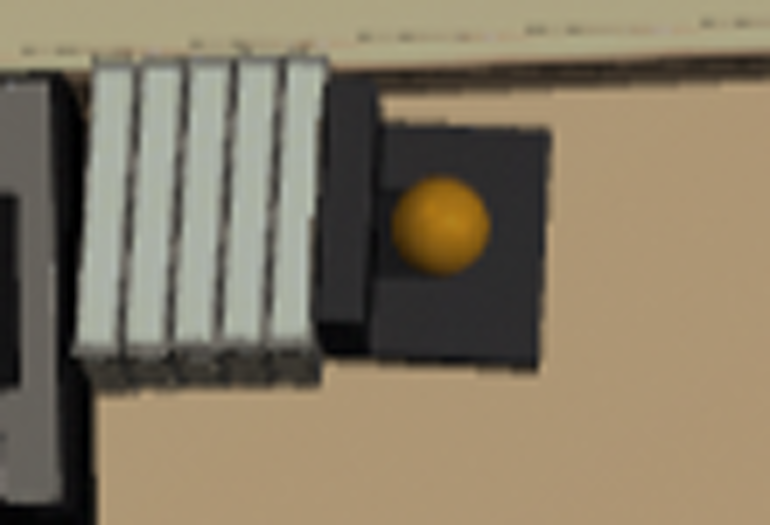

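The tapes are tight and at the ledge, but the row is yawed: only its front corner (85,348) touches the recorder, and its rear end (95,62) is away from it. I'll measure how much.

Run:
```python
from h import *
c=dict(np.load('t5.npz')); C=lambda p:np.array(p,float)/7+[190,115]-.43
U=rf(ray(c,C([[329,75],[318,320]]),.075)); F=rf(ray(c,C([[551,128],[540,371]]),.02)); T=rf(ray(c,C([[95,62],[78,348],[327,60],[310,345]]),.07)); R=rf(ray(c,C([[50,75],[65,500]]),.062))
ang=lambda p:np.arctan2(*(p[0]-p[1])[::-1])
print('upright face',U,ang(U),'foot end',F,ang(F),'\ntapes',T,ang(T[:2]),'rec',R)
```

```text
upright face [[ -9.5 -92. ]
 [-98.4 -85. ]] -0.07857803018480604 foot end [[ -17.1 -172.1]
 [-109.1 -163.9]] -0.08889552910211343 
tapes [[   0.2   -8.3]
 [-103.8    0.4]
 [  -2.5  -91.3]
 [-106.2  -81.6]] -0.08345952582215005 rec [[  -1.5    8.9]
 [-156.7    7.3]]
```

arm_command:
  targets:
    - [[2,4,0],0,-1]
    - [[4,8,0],0,-1]
    - [[6,12,0],0,-1]
    - [[6.8,16,0],0,-1]
    - [[6.8,20,0],0,-1]
    - [[6.8,24,0],0,-1]
    - [[6.8,24,0],0,-1]
    - [[6.8,24,0],0,-1]
    - [[6.8,24,4],0,-1]
    - [[6.8,24,8],0,-1]
    - [[6.8,24,11],0,-1]
    - [[6.8,24,13.5],0,-1]
    - [[6.8,24,13.5],0,-1]
    - [[6.8,24,13.5],0,-1]

```text
time: 16.6
ee_pos: [0.6679, -0.123, 0.0152]
ee_rot: [-3.138, -0.002, 1.622]
contact_force: [-0.2, 0.4, 1.2]
gripper_width: -0.001
grip_force: 0.0
```

Run:
```python
from h import *
s=sensors.get_state(); print('tcp',rf(s['ee_pos']),s['ee_pos'],s['contact_force'])
```

```text
tcp [[ -28.1 -202.3]] [ 0.66789549 -0.12302475  0.01516005] [-0.24370865  0.36954038  1.1897375 ]
```

arm_command:
  targets:
    - [[0.6,0,0.1],0,-1]
    - [[1.2,0,0.1],0,-1]
    - [[1.6,0,0.1],0,-1]
    - [[2,0,0.1],0,-1]
    - [[2.3,0,0.1],0,-1]
    - [[2.6,0,0.1],0,-1]
    - [[2.6,0,0.1],0,-1]

```text
time: 17.18
ee_pos: [0.6707, -0.1016, 0.0175]
ee_rot: [3.138, 0.009, 1.62]
contact_force: [1.0, -7.4, 1.2]
gripper_width: 0.001
grip_force: 3.2
```

arm_command:
  targets:
    - [[0.2,0,0],0,-1]
    - [[0.4,0,0],0,-1]
    - [[0.6,0,0],0,-1]
    - [[0.6,0,0],0,-1]

```text
time: 17.52
ee_pos: [0.6714, -0.0991, 0.0184]
ee_rot: [3.136, 0.014, 1.618]
contact_force: [1.4, -11.6, 1.2]
gripper_width: 0.001
grip_force: 5.1
```

Run:
```python
from h import *
s=sensors.get_state(); print('tcp',rf(s['ee_pos']),s['ee_pos'],s['contact_force'])
```

```text
tcp [[ -23.3 -178.6]] [ 0.67142193 -0.09907309  0.01843113] [  1.36914197 -11.55173891   1.15632379]
```

arm_command:
  targets:
    - [[-0.8,-0.3,0.4],0,-1]
    - [[-0.8,-0.4,0.8],0,-1]
    - [[-0.3,-0.4,0.8],0,-1]
    - [[0,-0.4,0.8],0,-1]
    - [[0.3,-0.4,0.8],0,-1]
    - [[0.6,-0.4,0.8],0,-1]
    - [[0.6,-0.4,0.8],0,-1]

```text
time: 18.1
ee_pos: [0.6676, -0.0989, 0.0079]
ee_rot: [3.136, 0.025, 1.614]
contact_force: [6.4, -25.5, -5.7]
gripper_width: 0.002
grip_force: 12.6
```

Run:
```python
from h import *
s=sensors.get_state(); print('tcp',rf(s['ee_pos']),s['ee_pos'],s['contact_force'],s['q'])
```

```text
tcp [[ -27.1 -178.3]] [ 0.66762568 -0.09890995  0.00789165] [  6.3633435  -25.48412845  -5.7386783 ] [-0.235565    0.48217898  0.1739128   1.25040028 -0.02302626  1.29153551]
```

arm_command:
  targets:
    - [[-1,0,0],0,-1]
    - [[-2.5,0,0],0,-1]
    - [[-4,0,-3],0,-1]
    - [[-4,0,-7],0,-1]
    - [[-4,0,-11],0,-1]
    - [[-4,-4,-14],0,-1]
    - [[-5,-8,-14],0,-1]
    - [[-7,-12,-14],0,-1]
    - [[-9,-16,-14],0,-1]
    - [[-11,-20,-14],0,-1]
    - [[-11,-24,-14],0,-1]
    - [[-11,-24,-14],0,-1]
    - [[-11,-24,-14],0,-1]

```text
time: 19.18
ee_pos: [0.4266, -0.2075, 0.1462]
ee_rot: [-3.138, -0.003, 1.619]
contact_force: [0.5, -0.2, 0.8]
gripper_width: 0.003
grip_force: 0.0
```

Run:
```python
from h import *
s=sensors.get_state(); print('tcp',rf(s['ee_pos']),s['ee_pos'],s['contact_force'])
c=cam('top'); np.savez('t6',**c); cv2.imwrite('pics/c6.png',cv2.resize(c['color'][115:190,190:300,::-1],None,fx=7,fy=7,interpolation=cv2.INTER_CUBIC))
a0=np.load('top.npz')['color'].astype(int); D=np.abs(c['color'].astype(int)-a0).max(2)>40
print('changed px near bystanders: lighter/cassette',D[215:256,222:303].sum(),'candle/burner',D[220:250,115:195].sum(),'tin',D[130:190,358:416].sum(),'bowl',D[210:302,342:435].sum())
```

```text
tcp [[-273.4 -274.3]] [ 0.42655212 -0.20753121  0.14624004] [ 0.50512809 -0.16220931  0.78183679]
changed px near bystanders: lighter/cassette 807 candle/burner 831 tin 347 bowl 2171
```

View pics/c6.png

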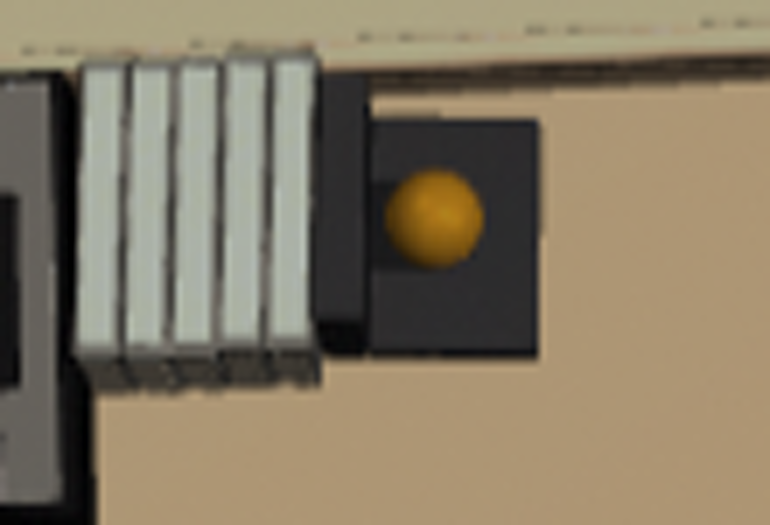

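The row now sits square and tight between the recorder and the bookend, with its fronts at crop y≈345 and the bookend's face at x≈318. A final number check, then hand in if it holds.

Run:
```python
from h import *
c=dict(np.load('t6.npz')); C=lambda p:np.array(p,float)/7+[190,115]-.43
U=rf(ray(c,C([[318,75],[313,320]]),.075)); F=rf(ray(c,C([[540,120],[538,357]]),.02)); T=rf(ray(c,C([[102,64],[152,63],[200,62],[246,60],[295,58],[96,348],[146,347],[194,346],[242,345],[291,344]]),.07))
ang=lambda p:np.arctan2(*(p[0]-p[1])[::-1])
print('face',U.mean(0),ang(U),'foot',F.mean(0),ang(F),'\nmean tape centres',((T[:5]+T[5:])/2).tolist())
s=sensors.get_state(); print(s['time'],s['contact_force'])
ok=abs(ang(U))<.08 and U.mean(0)[1]>-91 and ((T[:5]+T[5:])/2)[:,0].min()>-58
print(ok)
if ok: print(job.hand_in())
```

```text
face [-53.85 -85.65] -0.0550623953736702 foot [ -58.8  -165.75] -0.052174826956999966 
mean tape centres [[-52.349999999999994, -8.4], [-52.75, -26.2], [-53.05, -43.25], [-53.25, -59.95], [-53.4, -77.4]]
19.2333 [-0.05548568 -0.31036385  0.42057455]
True
the job is handed in; nothing more can be done
None
```

The job is handed in at about 19 s: in the last picture all five tapes are at the ledge and tight between the recorder and the bookend (face about 86 mm out, about 0.05 rad off square); I did not confirm the other things stayed put, because the arm and its shadow spoiled that check, and I was given no verdict.

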